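# Plug the wrongly stowed probe into the block with the narrow bore

### The job

The probe was put away back to front, so only its steel rod sticks out of the sleeve. Draw it out by the rod, lay it flat on the bench and let go, then take it by the handle and push the rod into the aluminium block that has the narrow bore (not the one with the wide bore) until the handle's shoulder is fully home against the block, and let go. Do not disturb the other things on the bench.

Things in the scene. Friction and masses are not known exactly. Their poses are not given: they have to be found in the camera images.
- probe: Loose rigid probe, about 0.1 kg: white square handle 90 mm long, 24 x 24 mm, and a round steel rod, 10 mm thick, 70 mm long, round-nosed, from the middle of its front end face (the shoulder). Origin: middle of the handle, on the axis. x axis: to the tip; shoulder at x = 45 mm, tip at 115 mm. Its axis is 22 mm high in the sleeve at the start (only the rod sticks out), 12 mm high lying on the bench.
- probe_shoulder (a point): Centre of the handle's front end face, where the rod begins (on the probe's axis).
- probe_tip (a point): End of the probe's steel rod.
- sleeve: Grey square tube on a wooden foot, fixed to the bench: 100 mm long, 36 mm wide (foot 60 mm, 6 mm high), top at 42 mm. Origin: on the bench under it. x axis: level, out of its open mouth (at x = 48 mm); the back is closed. Cavity 28 mm wide, from 10 to 38 mm high, 94 mm deep; the handle slides out freely along x and is out after 95 mm.
- sleeve_mouth (a point): Centre of the sleeve's mouth, 24 mm above the bench.
- narrow_block: The target: fixed aluminium block, 90 mm deep (x), 60 mm wide, top at 86 mm (screw head to 91), on a black foot 98 x 68 x 6 mm. In the front face (x = -45 mm, roughly towards the robot) one level round bore, 12 mm wide, with a 1.5 mm chamfer, 76 mm deep, axis 46 mm above the bench. Origin: on the bench under its middle; x axis: level, into the bore.
- narrow_block_mouth (a point): Centre of the mouth of the narrow bore, in the front face, 46 mm above the bench; x axis: level, into the bore.
- wide_block: Not the target: a second fixed aluminium block, alike in all outer sizes and axes, but its bore is 22 mm wide (for a heater). The two blocks may stand either way round, left or right of each other.
- iodine_bottle: Bystander, loose: brown glass bottle with a black cap, 42 mm wide, 85 mm tall. Origin: centre of its underside.
- wash_bottle: Bystander, loose: white plastic wash bottle with a bent spout, 66x94 mm, 177 mm tall. Origin: centre of its underside.
- beaker_100: Bystander, loose: small clear beaker, 62x73 mm, 68 mm tall. Origin: centre of its underside.
- spirit_lamp: Bystander, loose: round glass spirit lamp, 68 mm wide, 77 mm tall. Origin: centre of its underside.
- measuring_cylinder: Bystander, loose: clear measuring cylinder on a blue foot, 50x58 mm, 172 mm tall. Origin: centre of its underside.
- matchbox: Bystander, loose: matchbox lying flat, 36x55 mm, 14 mm tall. Origin: centre of its underside.
- marker: Bystander, loose: marker pen lying flat, 20x131 mm, 19 mm tall. Origin: centre of its underside.
Mind the look-alikes: they are no part of the job. Leave any orange look-alike of the narrow_block alone.

How it is judged:
On the way:
1. the probe has been drawn out and lies flat on the bench, let go (height (world z) of probe below 0.017 m and angle between probe's own x axis and vertical between 1.45 and 1.69 rad and contact force between the fingers and probe below 0.1 N and linear speed of probe below 0.03 m/s), for 0.2 s.
At the end, for the whole second after the job is handed in: The probe's rod is in the narrow bore: the tip more than 65 mm deep, the shoulder's centre within 5 mm of the bore's mouth, the probe in line with the bore within 0.12 rad, at rest and let go (distance between probe_shoulder and narrow_block_mouth below 0.005 m and x of probe_tip in the frame of narrow_block_mouth above 0.065 m and angle between the x axis of probe and the x axis of narrow_block, either way round below 0.12 rad and contact force between the fingers and probe below 0.1 N and linear speed of probe below 0.02 m/s); the robot touches nothing.
It fails at once if a bystander (bottle, wash bottle, beaker, lamp, cylinder, matchbox or marker) is moved by more than 30 mm (distance of any of iodine_bottle, wash_bottle, beaker_100, spirit_lamp, measuring_cylinder, matchbox, marker from where it was at the start of the episode above 0.03 m).
It also fails if it takes over 61 s, if anything falls off the work surface, if the arm or the gripper's body presses on something with over 40 N, if the wrist force passes 120 N, or if a joint passes its speed limit or range.

### The arm

A 6-joint arm with a two-finger parallel gripper is mounted at the origin on a cart in front of the work surface, level with it; the furniture and walls round the work are solid. World frame = base frame: x ahead of the robot, y to its left, z up, the work surface at z = 0. Lengths are in m, angles in rad, forces in N, time in s.
With the tool pointing down it reaches from about 0.425 to 0.95 m from the base axis. Payload 14.7 kg.
Tool frame: the origin (TCP) lies on the centre line of the jaws, within the pads' length; the fingertips stand 22 mm ahead of it and the grasp point (between the pads) lies 3 mm ahead of it (env.tip_extent is the distance from the TCP to the fingertips, in m); z points along the fingers, y is the line along which they close (so a half turn about z gives the same grasp; the last joint's range is limited). The gripper opens to 85 mm and grips with 20 to 120 N. Pads are 22 mm wide; open, the fingers measure 114 mm over their backs; the gripper's body (76 mm by 85 mm) begins 54 mm behind the grasp point. The pads swing forward as they close: fully open they stand 13 mm farther back than shut.
Start: joints at [-1.219, 0.48, 1.596, -0, 1.065, -0.047], TCP at [0.252, -0.599, 0.253] pointing down, gripper open.
Joint ranges: [-2.75, 2.75], [-0.82, 2.05], [0.23, 2.67], [-1.56, 4.7], [0.09, 2.69], [-2.92, 2.92]. Speed limits (rad/s): [1.89, 1.89, 2.39, 3.01, 3.01, 3.01].

### API

Orientations are given as a unit quaternion [x, y, z, w].
In Python, from station import env gives the robot as it stands.
- The arm moves only by the shell command python3 -m pendant 'ROWS' [OPENING] [FORCE]. ROWS is JSON, a list of rows, each a list of 4 numbers: the shift along the tool's x, y, z in cm, then the turn about the tool's z in degrees. A call has 1 to 5 rows; each row shifts and turns the commanded pose from where the row before left it, along the tool's axes as they then stand; what a row does not reach is not made up. A row lasts 1/8 s, in which the tool goes at most 62.5 mm and 10.7 degrees, less where a joint would pass 70% of its speed; a pose out of reach is approached as far as the arm can. A call is refused whole if a number of a shift passes 6.25 or a number of a turn 10.7, either way. A call with a gripper value outside its range is refused whole. OPENING is the opening, from 0 (shut) to 1 (fully open), set as the call begins (- or left out, the last holds). The fingers move at their own pace and stop on an object; FORCE is the grip in N (left out, the last holds). Time passes only in rows, so rows that do not move let the fingers close. It gives the time, the measured TCP pose, the force, the opening and the grip force at its end, in the units of the state.
- env.read_state(): the state, without advancing time (a new reading comes with each control period).
- env.snapshot(name): name is "side" or "top" or "wrist"; returns (picture, depth): 480x640x3 uint8, red, green, blue; 480x640 float32, m along the optical axis (not along the pixel's ray), 0 where there is no reading.
- env.calibration(name): a dict with "intrinsics" (3x3 intrinsics, pixels), "k1" (the pictures are not rectified: a ray, as slopes to the right and down, at radius r is drawn at 1 + k1 r^2 times it, then the intrinsics apply), "origin" and "rotation" of the camera in the world. Camera axes: x right, y down, z forward; pixel columns grow to the right and rows downward; lengths in m; the calibration is good to about 2 mm. A picture is of the moment at which its call begins: read the wrist's pose just before it. calibration takes no time and is no camera call; for the wrist camera it gives the pose at the moment of the call.
- env.hand_in(): hands the job in; it is judged then, once.
The state is a dict: "t": time; "joints": joint angles; "qvel": joint speeds; "joint_efforts": joint torques, N m; "position": TCP position; "eef_rot": TCP orientation; "ft_force": force on the tool from outside, world axes, zero at the start; "torque": the same for the moment, N m; "gripper_width": opening from 0.0 (shut) to 1.0 (fully open); "finger_force": force on a finger pad.
Only numpy, scipy, OpenCV 4.12 (cv2) and the standard library are available. Lean on these libraries where they do the work, as an engineer would, in place of code of your own. Each camera call takes 0.05 s, during which the arm holds its last target. There are 200 camera calls.

## Working session

There is one attempt and no reset: what is moved stays moved. The work goes in short steps, Python scripts to look and compute and a shell command to move; the robot and the scene stay as the last step left them, time stands still between calls to the robot, and variables do not carry over. Pictures are saved under pics/ and viewed, at most 13 in all, crops included, and the job is handed in when it is done.

```bash
ls; mkdir -p pics
cat > h.py <<'E'
import numpy as np,cv2
from station import env
def snap(n,name=None):
    c=env.calibration(n); p,d=env.snapshot(n)
    if name: cv2.imwrite(f'pics/{name}.png',p[:,:,::-1])
    return p,d,c
def ray(c,uv):
    K=np.array(c['intrinsics'],float); s=np.array([(uv[0]-K[0,2])/K[0,0],(uv[1]-K[1,2])/K[1,1]]); q=s.copy()
    for _ in range(20): q=s/(1+c['k1']*(q@q))
    return np.array(c['origin'],float),np.array(c['rotation'],float)@np.array([q[0],q[1],1.])
def onz(c,uv,z):
    o,r=ray(c,uv); return o+r*(z-o[2])/r[2]
def dep(c,uv,d):
    o,r=ray(c,uv); return o+r*d[int(uv[1]),int(uv[0])]
def tri(c1,u1,c2,u2):
    o1,r1=ray(c1,u1);o2,r2=ray(c2,u2)
    A=np.c_[r1,-r2];s=np.linalg.lstsq(A,o2-o1,rcond=None)[0]
    a,b=o1+s[0]*r1,o2+s[1]*r2; return (a+b)/2,np.linalg.norm(a-b)
def proj(c,P):
    q=np.array(c['rotation']).T@(np.array(P)-np.array(c['origin'])); q=q[:2]/q[2]; q=q*(1+c['k1']*(q@q))
    K=np.array(c['intrinsics']); return np.array([K[0,0]*q[0]+K[0,2],K[1,1]*q[1]+K[1,2]])
E
python3 - <<'E'
from h import *
for n in ['side','top','wrist']:
    p,d,c=snap(n,n+'0'); print(n,c)
s=env.read_state(); print(s)
E
```

```text
pics
side {'intrinsics': array([[448.28475224,   0.        , 324.73021242],
       [  0.        , 448.28475224, 236.26068585],
       [  0.        ,   0.        ,   1.        ]]), 'k1': -0.0016029645182509976, 'origin': array([0.16534546, 0.93770849, 0.57551789]), 'rotation': array([-0.16485725,  0.83109502, -0.52139369,  0.10125103])}
top {'intrinsics': array([[468.3978716 ,   0.        , 324.94752308],
       [  0.        , 468.3978716 , 236.95588671],
       [  0.        ,   0.        ,   1.        ]]), 'k1': -0.12620505373260088, 'origin': array([ 0.38060198, -0.05535613,  1.35001762]), 'rotation': array([ 0.71517542, -0.69605877,  0.04092607, -0.0484908 ])}
wrist {'intrinsics': array([[395.64368731,   0.        , 317.22373984],
       [  0.        , 395.64368731, 236.9573441 ],
       [  0.        ,   0.        ,   1.        ]]), 'k1': -0.08107686937670694, 'origin': array([ 0.31796356, -0.57190546,  0.37395354]), 'rotation': array([ 0.82493194, -0.54712461, -0.07895128,  0.11793493])}
{'t': 0.15, 'joints': array([-1.21860293e+00,  4.80654539e-01,  1.59670990e+00,  8.36082468e-06,
        1.06506765e+00, -4.65965539e-02]), 'qvel': array([ 0.00018376, -0.00281271, -0.00152226,  0.00035842, -0.00215017,
       -0.00047924]), 'joint_efforts': array([ 9.35458920e-04, -9.51148510e+01, -4.30460501e+01,  5.95897177e-05,
        8.05444055e-03, -5.99608325e-05]), 'position': array([ 0.25232886, -0.59873464,  0.25284855]), 'eef_rot': array([ 9.80186914e-01,  1.98074324e-01, -6.02695378e-05, -4.15385794e-04]), 'ft_force': array([-0.32960302,  0.84042335,  0.64417502]), 'torque': array([ 0.02484938, -0.00366291, -0.01493011]), 'finger_force': 0.0, 'gripper_width': 0.9973581716382792}
```

View pics/top0.png

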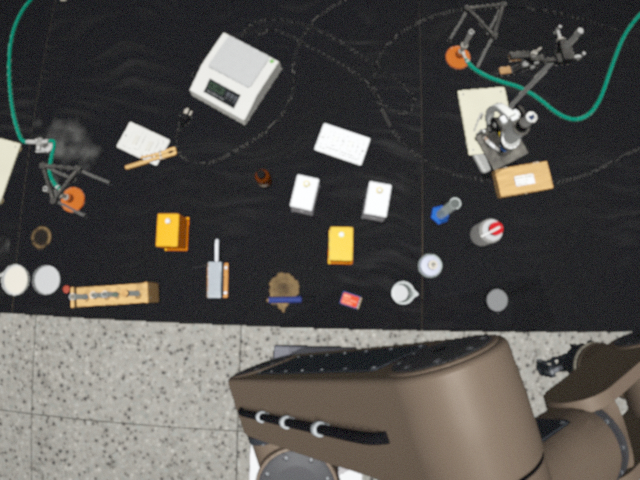

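View pics/side0.png

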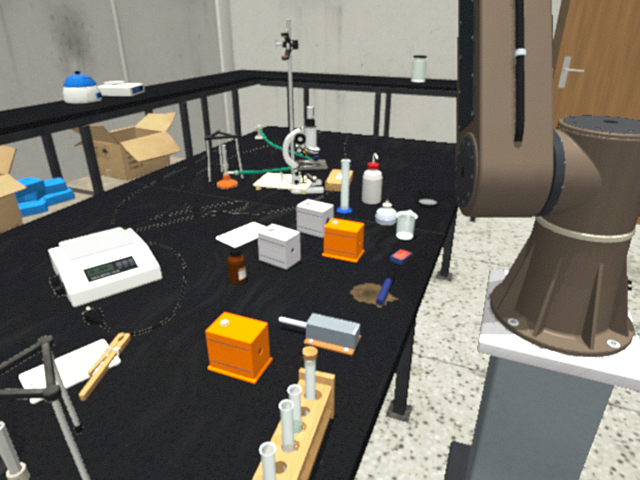

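Top view: the sleeve is at (218,280) with its rod up to (216,240). The white/aluminium blocks are at (305,194) and (377,200), the orange look-alikes at (172,231) and (341,245), and the marker at (285,299). The calibration's "rotation" is a quaternion, so I'll fix the helper and then localise.

```bash
sed -i "s/^def snap/from scipy.spatial.transform import Rotation as R\ndef snap/; s/c=env.calibration(n); p/c=dict(env.calibration(n)); c['rotation']=R.from_quat(c['rotation']).as_matrix(); p/" h.py
python3 - <<'E'
from h import *
T=snap('top');S=snap('side');W=snap('wrist')
print('wrist cam',W[2]['rotation'][:,2],W[2]['origin'])
s=env.read_state();M=R.from_quat(s['eef_rot']).as_matrix();print('tool axes x,y',M[:,0].round(3),M[:,1].round(3))
print('cam in tool',M.T@(W[2]['origin']-s['position']),(M.T@W[2]['rotation']).round(3))
for n,uv in dict(L=(305,194),R=(377,200),o1=(172,231),o2=(341,245),rodtip=(216,241),rodbase=(217,261),sl=(216,280),marker=(285,299),match=(350,300),iod=(263,178),lamp=(430,265),beaker=(403,292)).items():
    print(n,dep(T[2],uv,T[1]).round(3))
im=S[0][180:400,180:440]; cv2.imwrite('pics/sidecrop.png',cv2.resize(im,None,fx=3,fy=2.7,interpolation=2)[:,:,::-1])
E
```

```text
wrist cam [-0.25913652 -0.10865303 -0.95970974] [ 0.31800119 -0.5720079   0.37421563]
tool axes x,y [0.922 0.388 0.   ] [ 0.388 -0.922 -0.   ]
cam in tool [ 0.0708977   0.00069113 -0.12111536] [[ 0.001 -0.96  -0.281]
 [ 1.     0.001 -0.   ]
 [ 0.    -0.281  0.96 ]]
L [0.659 0.019 0.086]
R [ 0.648 -0.18   0.082]
o1 [0.546 0.384 0.087]
o2 [ 0.52  -0.084  0.087]
rodtip [0.529 0.274 0.027]
rodbase [0.472 0.268 0.024]
sl [0.417 0.263 0.043]
marker [0.37  0.07  0.015]
match [ 0.372 -0.115  0.013]
iod [0.704 0.139 0.077]
lamp [ 0.474 -0.332  0.063]
beaker [ 0.399 -0.266  0.006]
```

View pics/sidecrop.png

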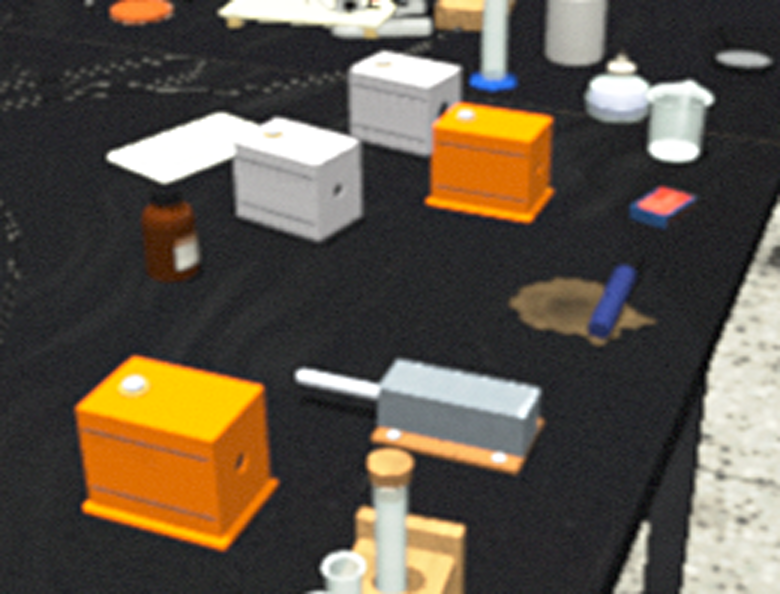

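The left block (305,194) shows a small bore, and the right block's front is hidden behind the orange block. The candidates for the target are:
- L (305,194)
- R (377,200)
- Orange o1 (172,231)
- Orange o2 (341,245)

The choice needs a close wrist view of the bores from the front. I'll write a calculator that gives me the offsets in the tool's axes.

```bash
cat > off.py <<'E'
# usage: off.py x y z angdeg [n]: how far to go from the measured pose, in n equal steps of tool-axis rows (shift before turn)
import sys
from h import *
x,y,z,a=map(float,sys.argv[1:5]); s=env.read_state(); M=R.from_quat(s['eef_rot']).as_matrix()
p=np.array(s['position']); a0=np.degrees(np.arctan2(M[1,0],M[0,0])); da=(a-a0+180)%360-180 if len(sys.argv)<7 else float(sys.argv[6])
d=np.array([x,y,z])-p; n=int(sys.argv[5]) if len(sys.argv)>5 else max(1,int(np.ceil(max(np.linalg.norm(d)/.06,abs(da)/10.5))))
print('from',p.round(4),round(a0,2),'turn',round(-da,2))
for i in range(n):
    t=np.radians(a0+da*i/n); ex=np.array([np.cos(t),np.sin(t),0]); ey=np.array([np.sin(t),-np.cos(t),0]); 
    print([round(100*float(v),2) for v in (ex@d/n,ey@d/n,-d[2]/n)]+[round(-da/n,2)])
E
python3 off.py .46 -.02 .30 180 15 157
```

```text
from [ 0.2524 -0.5989  0.2531] 22.85 turn -157.0
[2.77, -3.02, -0.31, -10.47]
[3.28, -2.46, -0.31, -10.47]
[3.67, -1.83, -0.31, -10.47]
[3.94, -1.13, -0.31, -10.47]
[4.08, -0.4, -0.31, -10.47]
[4.08, 0.35, -0.31, -10.47]
[3.95, 1.09, -0.31, -10.47]
[3.69, 1.79, -0.31, -10.47]
[3.3, 2.43, -0.31, -10.47]
[2.81, 2.99, -0.31, -10.47]
[2.22, 3.45, -0.31, -10.47]
[1.55, 3.79, -0.31, -10.47]
[0.84, 4.01, -0.31, -10.47]
[0.1, 4.1, -0.31, -10.47]
[-0.65, 4.05, -0.31, -10.47]
```

```bash
python3 -m pendant '[[2.8,-3,-0.3,-10.5],[3.3,-2.5,-0.3,-10.5],[3.7,-1.8,-0.3,-10.5],[3.9,-1.1,-0.3,-10.5],[4.1,-0.4,-0.3,-10.5]]' && python3 -m pendant '[[4.1,0.4,-0.3,-10.5],[4,1.1,-0.3,-10.5],[3.7,1.8,-0.3,-10.5],[3.3,2.4,-0.3,-10.5],[2.8,3,-0.3,-10.5]]' && python3 -m pendant '[[2.2,3.5,-0.3,-10.5],[1.6,3.8,-0.3,-10.5],[0.8,4,-0.3,-10.5],[0.1,4.1,-0.3,-10.5],[-0.6,4.1,-0.3,-10]]' && python3 -m pendant '[[0,0,0,0],[0,0,0,0]]'
python3 - <<'E'
from h import *
W=snap('wrist','w1'); print(W[2]['origin'],W[2]['rotation'][:,2])
E
```

```text
t: 0.92
position: [0.3225, -0.4047, 0.2684]
eef_rot: [0.79, 0.613, 0.0, 0.0]
ft_force: [-0.2, -0.8, -0.1]
gripper_width: 0.998
finger_force: 0.0
t: 1.55
position: [0.3916, -0.211, 0.2836]
eef_rot: [0.437, 0.899, -0.0, 0.0]
ft_force: [0.1, -0.5, 0.4]
gripper_width: 0.999
finger_force: 0.0
t: 2.17
position: [0.4596, -0.0166, 0.2986]
eef_rot: [-0.002, 1.0, -0.0, 0.0]
ft_force: [-0.5, 0.2, -0.3]
gripper_width: 0.998
finger_force: 0.0
t: 2.42
position: [0.459, -0.018, 0.2982]
eef_rot: [0.002, 1.0, -0.0, -0.0]
ft_force: [0.4, -0.8, -0.2]
gripper_width: 1.003
finger_force: 0.0
[ 0.38760763 -0.0186139   0.41945071] [ 0.28003833 -0.00103263 -0.95998826]
```

View pics/w1.png

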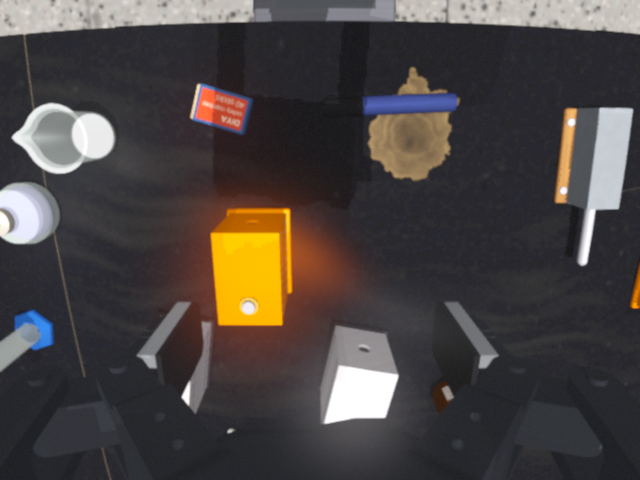

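The wrist view shows L's front face with its bore at (364,349), and the rod from about (592,208) to (583,262). R is hidden behind the left finger near (205,340). I'll take a lower second view for triangulation and crop L's bore.

```bash
python3 -m pendant '[[2,-3,3,0],[2,-3,3,0]]' && python3 -m pendant '[[0,0,0,0],[0,0,0,0],[0,0,0,0]]'
python3 - <<'E'
from h import *
s=env.read_state();print(s['position'])
p,d,c=snap('wrist','w2'); np.savez('w2.npz',p=p,d=d,**c)
u=proj(c,[.615,.015,.046]); print(u)
x,y=np.clip(u.astype(int),60,[580,420]); cr=p[y-60:y+60,x-60:x+60]
u2=proj(c,[.5,.27,.022]);print(u2);x2,y2=np.clip(u2.astype(int),60,[580,420]); c2=p[y2-60:y2+60,x2-60:x2+60]
cv2.imwrite('pics/crop2.png',cv2.resize(np.hstack([cr,c2]),(800,400),interpolation=2)[:,:,::-1]);print(x,y,x2,y2)
E
```

```text
t: 2.72
position: [0.4184, -0.0793, 0.2378]
eef_rot: [0.002, 1.0, -0.0, 0.0]
ft_force: [0.7, -0.5, -0.3]
gripper_width: 0.997
finger_force: 0.0
t: 3.1
position: [0.4199, -0.0779, 0.239]
eef_rot: [0.001, 1.0, -0.0, 0.001]
ft_force: [0.1, 0.2, 1.1]
gripper_width: 0.999
finger_force: 0.0
[ 0.41990594 -0.07786354  0.23900153]
[414.11444962 409.01714747]
[665.39590336 286.41183726]
414 409 580 286
```

View pics/crop2.png

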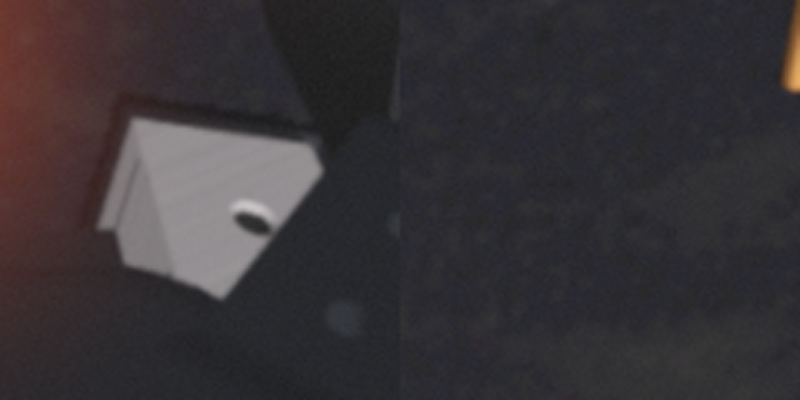

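The crop shows L's bore about 12 px wide against a face of about 56 px (60 mm). That makes the bore about 13 mm, so L is the narrow block. I went the wrong way in y, so I'll move back left for a clean view of the sleeve and L.

```bash
python3 -m pendant '[[0,6,0,0],[0,6,0,0],[0,6,0,0]]' && python3 -m pendant '[[0,0,0,0],[0,0,0,0],[0,0,0,0]]'
python3 - <<'E'
from h import *
s=env.read_state();print(s['position'])
p,d,c=snap('wrist','w3'); np.savez('w3.npz',p=p,d=d,**c)
E
```

```text
t: 3.52
position: [0.4198, 0.1044, 0.2389]
eef_rot: [0.001, 1.0, 0.0, 0.001]
ft_force: [1.1, -0.0, 0.5]
gripper_width: 1.002
finger_force: 0.0
t: 3.9
position: [0.4197, 0.1013, 0.2384]
eef_rot: [0.002, 1.0, -0.0, 0.0]
ft_force: [-0.2, 0.0, 0.9]
gripper_width: 1.001
finger_force: 0.0
[0.41970147 0.10133919 0.23843173]
```

View pics/w3.png

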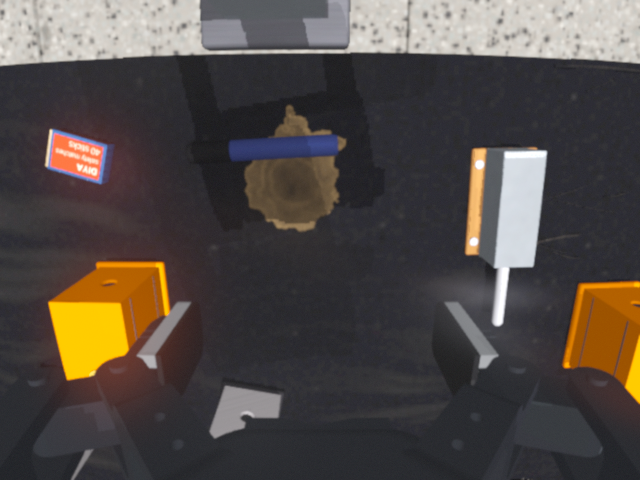

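Rod in w3: (503,266) to (498,325). L's bore is at (248,413) and the face's edges are visible. I'll triangulate the rod and the bore from w1 and w3.

```bash
cat > m.py <<'E'
from h import *
w3=dict(np.load('w3.npz')); c3=w3
Mt=R.from_quat([.0015,1,0,0]).as_matrix()
M0=R.from_quat([9.80186914e-01,1.98074324e-01,-6.0e-05,-4.15e-04]).as_matrix()
Rc=M0.T@R.from_quat([0.82493194,-0.54712461,-0.07895128,0.11793493]).as_matrix()
c1=dict(intrinsics=c3['intrinsics'],k1=c3['k1'],origin=np.array([0.38760763,-0.0186139,0.41945071]),rotation=Mt@Rc)
print((c3['rotation']-R.from_quat([.002,1,0,0]).as_matrix()@Rc).round(3).max())
def rod(p,x0,y0,x1,y1,thr):
    g=cv2.cvtColor(p,cv2.COLOR_RGB2GRAY); m=np.zeros_like(g); m[y0:y1,x0:x1]=(g[y0:y1,x0:x1]>thr)
    n,l,st,_=cv2.connectedComponentsWithStats(m); k=1+np.argmax(st[1:,4]); ys,xs=np.nonzero(l==k)
    rows=np.unique(ys); cen=np.array([[xs[ys==r].mean(),r,(ys==r).sum()] for r in rows]); 
    f=np.polyfit(cen[2:-4,1],cen[2:-4,0],1); print(st[k],f); return lambda r:np.array([np.polyval(f,r),r]),rows.max()+.5,cen
p1=cv2.imread('pics/w1.png')[:,:,::-1].copy()
g1,t1,a1=rod(p1,570,213,600,275,110); g3,t3,a3=rod(w3['p'],485,272,515,340,110)
print(t1,t3, a3[::10])
P,e=tri(c1,g1(t1),c3,g3(t3)); print('tip tri',P.round(4),e)
for z in(.022,): 
    A=onz(c3,g3(272),z);B=onz(c3,g3(t3),z);print('w3',A.round(4),B.round(4),np.degrees(np.arctan2(*(B-A)[1::-1])))
    A=onz(c1,g1(213),z);B=onz(c1,g1(t1),z);print('w1',A.round(4),B.round(4),np.degrees(np.arctan2(*(B-A)[1::-1])))
o,r=ray(c3,g3(320)); print('depth', [(dep(c3,g3(q),w3['d'])).round(4).tolist() for q in (285,300,315)])
# bore
cv2.imwrite('pics/bore.png',np.hstack([cv2.resize(p1[310:430,310:410],(400,480),interpolation=2),cv2.resize(w3['p'][370:440,200:300].copy(),(400,480),interpolation=2)])[:,:,::-1])
E
python3 m.py
```

```text
-0.0
[578 213  18  53 565] [-1.55296022e-01  6.22875347e+02]
[492 272  18  55 676] [-1.11173469e-01  5.32895000e+02]
265.5 326.5 [[503.  272.   13. ]
 [501.5 282.   12. ]
 [500.  292.   13. ]
 [499.  302.   13. ]
 [498.  312.   13. ]
 [497.5 322.   12. ]]
tip tri [0.5368 0.2734 0.0248] 8.037968853183331e-05
w3 [0.4815 0.2729 0.022 ] [0.5384 0.2749 0.022 ] 2.0252019580393443
w1 [0.4779 0.2734 0.022 ] [0.5378 0.2755 0.022 ] 1.9830959254228377
depth [[0.4921, 0.2705, 0.0276], [0.5077, 0.2714, 0.0269], [0.524, 0.2725, 0.0257]]
```

View pics/bore.png

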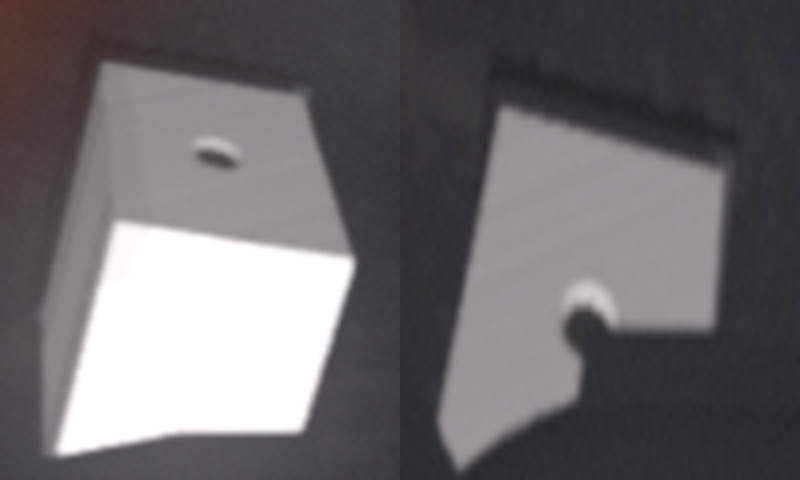

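```bash
cat >> m.py <<'E'
print('---')
def edge(p,c,z,lo,hi,x0,x1,rows):  # side edges of the sleeve's top by steepest gradient per row
    g=cv2.GaussianBlur(cv2.cvtColor(p,cv2.COLOR_RGB2GRAY).astype(np.float32),(0,0),1); gx=cv2.Sobel(g,cv2.CV_32F,1,0)
    out=[]
    for r in rows:
        k=x0+np.argmin(gx[r,x0:x1]); out.append(onz(c,(k,r),z)[:2])
    out=np.array(out); f=np.polyfit(out[:,0],out[:,1],1); res=out[:,1]-np.polyval(f,out[:,0]); out=out[abs(res)<.002]; f=np.polyfit(out[:,0],out[:,1],1); return np.degrees(np.arctan(f[0])),out[0],out[-1],len(out)
print('right edge w3',edge(w3['p'],c3,.042,0,0,525,555,range(158,258,3)))
print('right edge w1',edge(p1,c1,.042,0,0,608,638,range(114,202,3)))
# bore centre by triangulation, and faces' lower/upper corners
b1=np.array([310+217/4,310+152/4]); b3=np.array([200+588/4,370+323/6.857])
P,e=tri(c1,b1,c3,b3); print('bore',P.round(4),e)
for n,a,b in(('botL',(102,62),(500,105)),('botR',(303,92),(728,163))):
    P,e=tri(c1,np.array([310+a[0]/4,310+a[1]/4]),c3,np.array([200+b[0]/4,370+b[1]/6.857])); print(n,P.round(4),e)
tl=onz(c1,(310+116/4,310+222/4),.086);tr=onz(c1,(310+353/4,310+260/4),.086);print('top corners',tl,tr,np.degrees(np.arctan2(*(tr-tl)[1::-1]))-90)
print('bore on top-edge mid',(tl+tr)/2)
E
python3 m.py | sed -n '/---/,$p'
```

```text
---
right edge w3 (np.float64(1.7405331346193318), array([0.37461975, 0.2871602 ]), array([0.45988687, 0.28936228]), 34)
right edge w1 (np.float64(1.7852276793100301), array([0.3743601 , 0.28709684]), array([0.46056816, 0.29036491]), 30)
bore [ 0.7194  0.0951 -0.0851] 0.0930865138295055
botL [ 0.6964  0.0596 -0.1178] 0.1038677680555752
botR [ 0.6726  0.1287 -0.0622] 0.10564443006049447
top corners [0.61658416 0.0020557  0.086     ] [0.6282806  0.06115144 0.086     ] -11.195489905810362
bore on top-edge mid [0.62243238 0.03160357 0.086     ]
```

```bash
sed -i 's#200+588/4#200+188/4#; s#200+b\[0\]/4#200+(b[0]-400)/4#' m.py; python3 m.py | sed -n '/---/,$p'; python3 off.py .498 .2735 .12 182
```

```text
---
right edge w3 (np.float64(1.7405331346193318), array([0.37461975, 0.2871602 ]), array([0.45988687, 0.28936228]), 34)
right edge w1 (np.float64(1.7852276793100301), array([0.3743601 , 0.28709684]), array([0.46056816, 0.29036491]), 30)
bore [0.6217 0.0315 0.0469] 0.00037182859623886524
botL [0.6161 0.0019 0.0064] 0.0008172139390411174
botR [0.6283 0.062  0.0037] 0.0003439666541165585
top corners [0.61658416 0.0020557  0.086     ] [0.6282806  0.06115144 0.086     ] -11.195489905810362
bore on top-edge mid [0.62243238 0.03160357 0.086     ]
from [0.4197 0.1012 0.2384] 179.75 turn -2.25
[-1.94, 4.32, 2.96, np.float64(-0.56)]
[-1.98, 4.3, 2.96, np.float64(-0.56)]
[-2.02, 4.28, 2.96, np.float64(-0.56)]
[-2.06, 4.26, 2.96, np.float64(-0.56)]
```

Narrow bore mouth: (0.622, 0.0316, 0.046), axis at −11.2°. The sleeve and rod run at about 1.8–2°. Next I approach the rod.

```bash
python3 -m pendant '[[-2,4.3,3,-0.5],[-2,4.3,3,-0.5],[-2,4.3,3,-0.6],[-2,4.3,2.8,-0.6],[0,0,0,0]]' 0.5 60 && python3 -m pendant '[[0,0,0,0],[0,0,0,0]]' | head -3; python3 off.py .498 .2735 .034 182 3
```

```text
t: 4.58
position: [0.4984, 0.2759, 0.118]
eef_rot: [-0.018, 1.0, -0.0, -0.001]
ft_force: [-0.6, 0.0, -0.1]
gripper_width: 0.503
finger_force: 0.0
t: 4.82
position: [0.4979, 0.2738, 0.1211]
eef_rot: [-0.017, 1.0, 0.0, 0.0]
from [0.4979 0.2738 0.1211] -178.04 turn -0.04
[-0.0, -0.01, 2.9, np.float64(-0.01)]
[-0.0, -0.01, 2.9, np.float64(-0.01)]
[-0.0, -0.01, 2.9, np.float64(-0.01)]
```

```bash
python3 -m pendant '[[0,0,3,0],[0,0,3,0],[0,0,2.7,0],[0,0,0,0],[0,0,0,0]]' | head -4 && python3 -m pendant '[[0,0,0,0],[0,0,0,0],[0,0,0,0],[0,0,0,0],[0,0,0,0]]' 0 60; python3 -m pendant '[[0,0,0,0],[0,0,0,0],[0,0,0,0]]'
```

```text
t: 5.45
position: [0.4983, 0.2748, 0.0346]
eef_rot: [-0.018, 1.0, 0.0, 0.001]
ft_force: [-0.1, 0.9, 1.4]
t: 6.08
position: [0.4983, 0.2753, 0.0338]
eef_rot: [-0.018, 1.0, 0.0, 0.001]
ft_force: [1.7, -2.2, 6.4]
gripper_width: 0.087
finger_force: 58.8
t: 6.45
position: [0.4983, 0.2753, 0.0338]
eef_rot: [-0.018, 1.0, 0.0, 0.001]
ft_force: [3.1, -1.4, 6.3]
gripper_width: 0.088
finger_force: 58.8
```

```bash
python3 -m pendant '[[-0.5,0,-0.1,0],[-1.5,0,0,0],[-2,0,0,0],[-2,0,0,0]]' && python3 -m pendant '[[-2,0,0,0],[-2,0,0,0],[-1,0,0,0],[0,0,0,0]]'
python3 - <<'E'
from h import *
p,d,c=snap('side'); cv2.imwrite('pics/s2.png',cv2.resize(p[220:380,180:400],None,fx=3.4,fy=3.4,interpolation=2)[:,:,::-1])
E
```

```text
t: 6.95
position: [0.5592, 0.2773, 0.0343]
eef_rot: [-0.018, 1.0, 0.0, 0.0]
ft_force: [-0.8, 0.4, 0.1]
gripper_width: 0.09
finger_force: 58.5
t: 7.45
position: [0.6082, 0.2788, 0.034]
eef_rot: [-0.018, 1.0, 0.0, 0.0]
ft_force: [-0.1, 0.2, -1.3]
gripper_width: 0.09
finger_force: 58.5
```

View pics/s2.png

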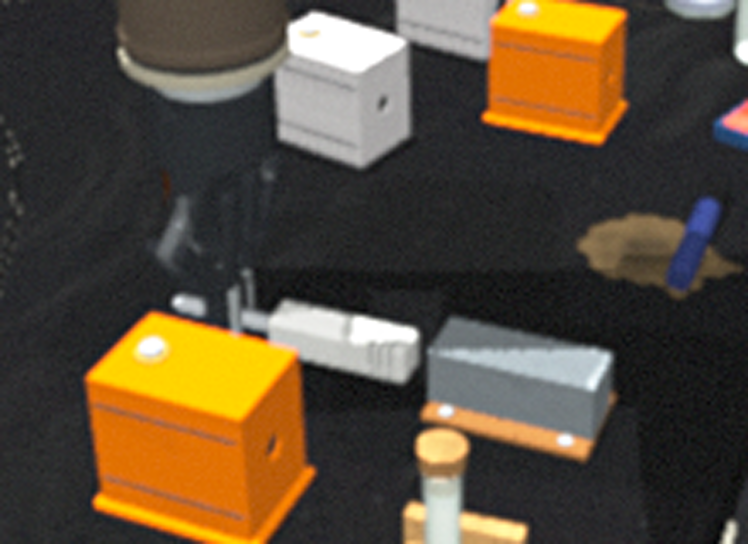

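The probe is out of the sleeve. Its handle is clear by about 15 mm and level. I'll lift it, carry it to the free spot near (0.56, 0.13), turn it to the bore's direction and lay it down.

```bash
python3 -m pendant '[[0,0,-2.5,0],[0,0,-2,0],[0.5,-3,0,4.4],[1,-4,0,4.4],[1,-4,0,4.4]]' && python3 -m pendant '[[1,-3.5,0,0],[0,0,0,0],[0,0,0,0]]'; python3 off.py .56 .13 .026 168.8
```

```text
t: 8.12
position: [0.5769, 0.1699, 0.0799]
eef_rot: [0.098, 0.995, 0.0, 0.0]
ft_force: [-0.9, -0.3, -0.3]
gripper_width: 0.084
finger_force: 58.6
t: 8.5
position: [0.5613, 0.1386, 0.0799]
eef_rot: [0.097, 0.995, 0.0, 0.001]
ft_force: [1.3, 0.6, -0.9]
gripper_width: 0.089
finger_force: 58.6
from [0.5613 0.1386 0.0799] 168.84 turn 0.04
[-0.04, -0.87, 5.39, np.float64(0.04)]
```

```bash
python3 -m pendant '[[0,0,2.5,0],[0,0,2,0],[0,0,0.7,0],[0,0,0,0],[0,0,0,0]]' && python3 -m pendant '[[0,0,0.2,0],[0,0,0,0],[0,0,0,0]]'
```

```text
t: 9.12
position: [0.5614, 0.1386, 0.028]
eef_rot: [0.097, 0.995, 0.0, 0.001]
ft_force: [0.5, -0.6, -0.8]
gripper_width: 0.087
finger_force: 58.6
t: 9.5
position: [0.5609, 0.1383, 0.0255]
eef_rot: [0.097, 0.995, 0.0, 0.0]
ft_force: [-0.2, 1.0, -0.7]
gripper_width: 0.086
finger_force: 58.6
```

```bash
python3 -m pendant '[[0,0,0.1,0],[0,0,0,0],[0,0,0,0]]' | sed -n '2p;4p'; python3 -m pendant '[[0,0,0.1,0],[0,0,0,0],[0,0,0,0]]' | sed -n '2p;4p'
```

```text
position: [0.561, 0.1383, 0.0244]
ft_force: [1.0, -1.6, 0.8]
position: [0.5612, 0.1383, 0.0236]
ft_force: [0.8, -1.4, 6.6]
```

Contact with the bench. I'll let go gently, rise, and look at how the probe lies.

```bash
python3 -m pendant '[[0,0,0,0],[0,0,0,0],[0,0,0,0],[0,0,0,0]]' 0.4 && python3 -m pendant '[[0,0,-4,0],[2,0,-6,0],[5,0,-6,0],[5,0,-3,0],[0,0,0,0]]' && python3 -m pendant '[[0,0,0,0],[0,0,0,0],[0,0,0,0]]' | head -2
python3 - <<'E'
from h import *
p,d,c=snap('wrist','w4'); np.savez('w4.npz',p=p,d=d,**c)
E
```

```text
t: 10.75
position: [0.5607, 0.1383, 0.0232]
eef_rot: [0.097, 0.995, -0.0, -0.0]
ft_force: [1.1, 1.0, 0.6]
gripper_width: 0.401
finger_force: 0.0
t: 11.38
position: [0.451, 0.16, 0.2027]
eef_rot: [0.096, 0.995, 0.0, 0.001]
ft_force: [1.1, 1.0, -0.3]
gripper_width: 0.399
finger_force: 0.0
t: 11.75
position: [0.4535, 0.1593, 0.1998]
```

View pics/w4.png

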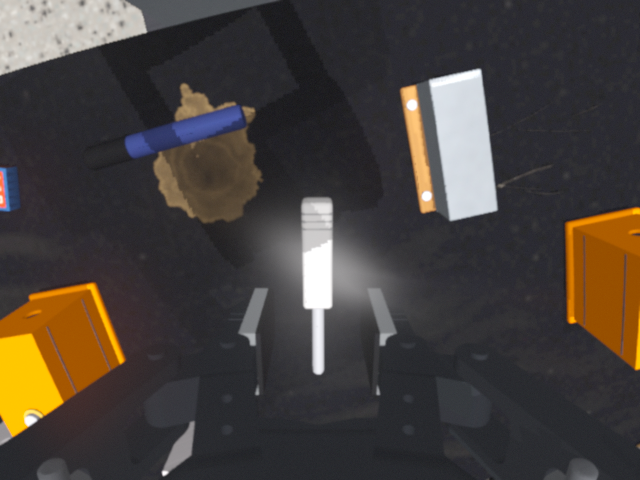

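Probe lying flat: rear end at (317,198), shoulder at (318,308), tip at (318,374), and the handle's sides are parallel. Next I measure its axis.

```bash
cat > h4.py <<'E'
from h import *
import sys
w=dict(np.load(sys.argv[1])); g=cv2.cvtColor(w['p'],cv2.COLOR_RGB2GRAY)
x0,x1,y0,y1=map(int,sys.argv[2:6])
m=np.zeros_like(g); m[y0:y1,x0:x1]=g[y0:y1,x0:x1]>100
n,l,st,_=cv2.connectedComponentsWithStats(m); k=1+np.argmax(st[1:,4]); ys,xs=np.nonzero(l==k); print(st[k])
W=np.array([[r,xs[ys==r].mean(),(ys==r).sum()] for r in np.unique(ys)])
print(W[::6].round(1).tolist())
hand=W[(W[:,2]>20)]; rod=W[W[:,2]<18]
f=np.polyfit(hand[5:-3,0],hand[5:-3,1],1); sh=hand[-1,0]+.5; rr=hand[0,0]-.5; tp=W[-1,0]+.5
c=w
A=onz(c,(np.polyval(f,rr),rr),.024);B=onz(c,(np.polyval(f,sh),sh),.024);T=onz(c,(rod[-3:,1].mean(),tp),.012)
an=lambda v:np.degrees(np.arctan2(v[1],v[0]))
print('rear',A.round(4),'shoulder',B.round(4),'tip',T.round(4),'angle h',an(B-A),'sh-tip',an(T-B),np.linalg.norm(B-A),np.linalg.norm((T-B)[:2]))
print('depth top z',[dep(c,(np.polyval(f,q),q),w['d'])[2].round(4) for q in (sh-50,sh-30,sh-10)])
E
python3 h4.py w4.npz 295 340 190 380
```

```text
[ 295  197   45  178 5202]
[[197.0, 317.0, 21.0], [203.0, 317.0, 31.0], [209.0, 316.5, 32.0], [215.0, 316.5, 32.0], [221.0, 316.5, 32.0], [227.0, 316.5, 32.0], [233.0, 314.0, 39.0], [239.0, 315.0, 41.0], [245.0, 317.0, 45.0], [251.0, 317.0, 45.0], [257.0, 317.0, 45.0], [263.0, 317.0, 45.0], [269.0, 317.0, 45.0], [275.0, 317.0, 45.0], [281.0, 317.0, 45.0], [287.0, 318.0, 43.0], [293.0, 320.5, 38.0], [299.0, 320.5, 38.0], [305.0, 318.2, 33.0], [311.0, 317.5, 14.0], [317.0, 317.5, 14.0], [323.0, 317.5, 14.0], [329.0, 318.0, 13.0], [335.0, 318.0, 13.0], [341.0, 318.0, 13.0], [347.0, 318.0, 13.0], [353.0, 318.0, 13.0], [359.0, 318.0, 13.0], [365.0, 318.0, 13.0], [371.0, 318.0, 11.0]]
rear [0.4365 0.1601 0.024 ] shoulder [0.53   0.1449 0.024 ] tip [0.6005 0.1302 0.012 ] angle h -9.201370503163501 sh-tip -11.772034189380033 0.09467874088875612 0.07202159870908713
depth top z [np.float64(0.0246), np.float64(0.0229), np.float64(0.025)]
```

```bash
python3 off.py .487 .153 .08 168.8
```

```text
from [0.4533 0.1593 0.1999] 168.82 turn 0.02
[-1.14, 0.01, 4.0, np.float64(0.01)]
[-1.14, 0.01, 4.0, np.float64(0.01)]
[-1.14, 0.01, 4.0, np.float64(0.01)]
```

```bash
python3 -m pendant '[[-1.1,0,4,0],[-1.1,0,4,0],[-1.2,0,4,0],[0,0,2.5,0],[0,0,2.5,0]]' 0.55 60 | head -2&& python3 -m pendant '[[0,0,0.5,0],[0,0,0,0],[0,0,0,0]]'
```

```text
t: 12.42
position: [0.4865, 0.1527, 0.029]
t: 12.8
position: [0.487, 0.1531, 0.0264]
eef_rot: [0.097, 0.995, 0.0, 0.001]
ft_force: [-0.6, 0.1, -0.3]
gripper_width: 0.55
finger_force: 0.0
```

```bash
python3 -m pendant '[[0,0,0.2,0],[0,0,0,0],[0,0,0,0],[0,0,0,0],[0,0,0,0]]' 0 50 >/dev/null&& python3 -m pendant '[[0,0,0,0],[0,0,0,0]]' && python3 -m pendant '[[0,0,-1.5,0],[0,0,-1.7,0],[0,0,0,0],[0,0,0,0],[0,0,0,0]]'
```

```text
t: 13.68
position: [0.487, 0.1531, 0.0243]
eef_rot: [0.097, 0.995, 0.0, 0.001]
ft_force: [-1.6, -0.1, 6.9]
gripper_width: 0.267
finger_force: 49.6
t: 14.3
position: [0.4862, 0.1529, 0.0553]
eef_rot: [0.097, 0.995, -0.0, -0.0]
ft_force: [-0.7, 0.7, -1.6]
gripper_width: 0.272
finger_force: 49.2
```

```bash
python3 off.py .4945 .0568 .058 168.8
```

```text
from [0.4862 0.1529 0.0553] 168.85 turn 0.05
[-1.33, -4.63, -0.13, np.float64(0.02)]
[-1.34, -4.63, -0.13, np.float64(0.02)]
```

```bash
python3 -m pendant '[[-0.9,-3.1,-0.1,0],[-0.9,-3.1,-0.1,0],[-0.9,-3.1,-0.1,0],[0,0,0,0],[0,0,0,0]]'|head -3; python3 -m pendant '[[0,0,0,0],[0,0,0,0]]'|head -3
python3 - <<'E'
from h import *
s=env.read_state();print(s['position'])
p,d,c=snap('side','s3'); np.savez('s3.npz',p=p,d=d,**c)
q,e,ct=snap('top','t3'); np.savez('t3.npz',p=q,d=e,**ct)
u=proj(c,[.62,.03,.046]).astype(int);v=proj(ct,[.6,.03,.05]).astype(int);print(u,v)
a=p[u[1]-30:u[1]+30,u[0]-40:u[0]+40];b=q[v[1]-30:v[1]+30,v[0]-40:v[0]+40]
cv2.imwrite('pics/pre.png',cv2.resize(np.hstack([a,b]),(800,300),interpolation=2)[:,:,::-1])
E
```

```text
t: 14.92
position: [0.4948, 0.0566, 0.0583]
eef_rot: [0.097, 0.995, -0.0, -0.0]
t: 15.18
position: [0.4949, 0.0571, 0.0585]
eef_rot: [0.097, 0.995, -0.0, -0.0]
[0.49487977 0.05712413 0.0585391 ]
[294 250] [300 217]
```

View pics/pre.png

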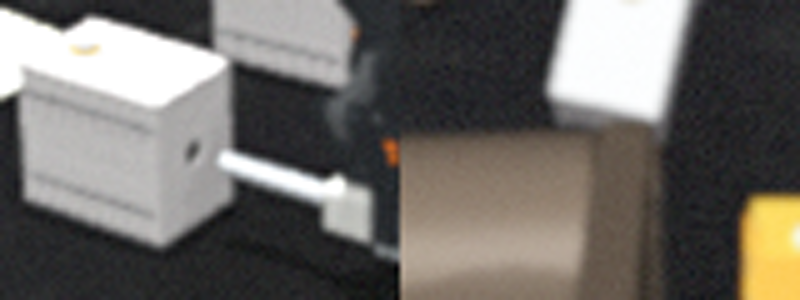

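The side view shows the tip about 13 mm before the bore at crop (193,152), with the rod's line running into it within about 1 mm. I'll advance slowly and watch the force.

```bash
python3 -m pendant '[[-1,0,0,0],[-0.5,0,0,0],[-0.5,0,0,0],[0,0,0,0]]'|sed -n 2,4p; python3 -m pendant '[[-0.5,0,0,0],[-0.5,0,0,0],[0,0,0,0],[0,0,0,0]]'|sed -n 2,4p
```

```text
position: [0.5151, 0.0525, 0.0586]
eef_rot: [0.097, 0.995, 0.0, 0.0]
ft_force: [-1.0, -0.1, -1.3]
position: [0.5243, 0.0507, 0.0585]
eef_rot: [0.097, 0.995, -0.0, -0.0]
ft_force: [-1.0, -0.2, -1.6]
```

The tip is about 15 mm in with no resistance, so I continue.

```bash
python3 -m pendant '[[-1,0,0,0],[-1,0,0,0],[0,0,0,0]]'|sed -n 2,4p; python3 -m pendant '[[-1,0,0,0],[-1,0,0,0],[0,0,0,0],[0,0,0,0]]'|sed -n 2,4p
```

```text
position: [0.5453, 0.0466, 0.0586]
eef_rot: [0.097, 0.995, 0.0, 0.001]
ft_force: [-0.5, 0.1, -0.5]
position: [0.5634, 0.0429, 0.0585]
eef_rot: [0.097, 0.995, -0.0, -0.0]
ft_force: [-1.3, 0.4, -1.0]
```

```bash
for i in 1; do python3 -m pendant '[[-0.5,0,0,0],[-0.5,0,0,0],[0,0,0,0],[0,0,0,0]]'|sed -n '2p;4p'; done; python3 -m pendant '[[-0.2,0,0,0],[0,0,0,0],[0,0,0,0]]'|sed -n '2p;4p';python3 -m pendant '[[-0.2,0,0,0],[0,0,0,0],[0,0,0,0]]'|sed -n '2p;4p'
```

```text
position: [0.5734, 0.041, 0.0586]
ft_force: [0.1, -0.5, -0.6]
position: [0.5754, 0.0406, 0.0586]
ft_force: [0.1, -0.5, -1.4]
position: [0.5774, 0.0402, 0.0586]
ft_force: [-0.1, -0.4, -1.3]
```

```bash
python3 -m pendant '[[-0.2,0,0,0],[0,0,0,0],[0,0,0,0]]'|sed -n '2p;4p';python3 -m pendant '[[-0.2,0,0,0],[0,0,0,0],[0,0,0,0]]'|sed -n '2p;4p'
```

```text
position: [0.5786, 0.0399, 0.0584]
ft_force: [-5.6, 1.6, -0.1]
position: [0.5787, 0.0398, 0.0581]
ft_force: [-13.4, 4.7, 4.9]
```

Run:
```python
from h import *
p,d,c=snap('side'); u=proj(c,[.6,.03,.046]).astype(int)
cv2.imwrite('pics/s4.png',cv2.resize(p[u[1]-30:u[1]+30,u[0]-40:u[0]+40],(800,600),interpolation=2)[:,:,::-1])
```

```text
(no output)
```

View pics/s4.png

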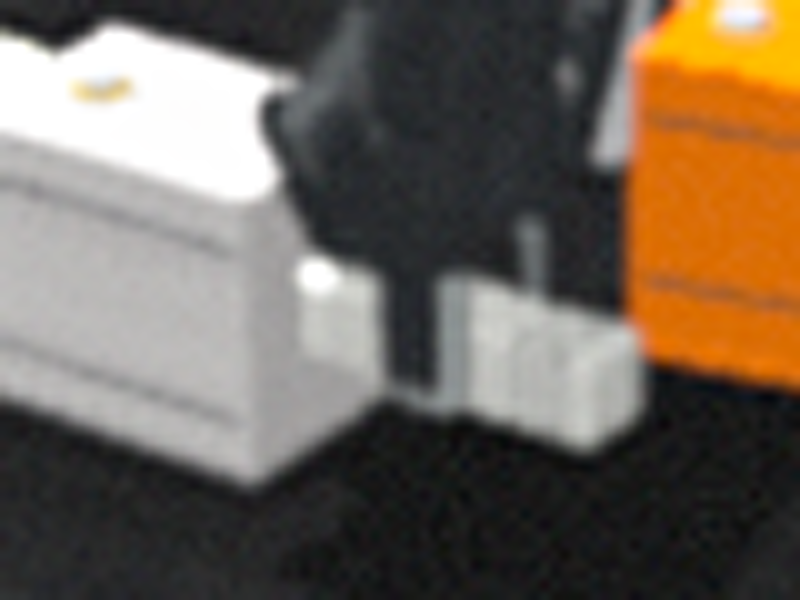

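The handle's shoulder sits against the block's face, and the axial force rose where it was expected. I'll ease off, release, and lift straight up.

```bash
python3 -m pendant '[[0,0,0,0],[0,0,0,0],[0,0,0,0],[0,0,0,0]]' 0.5 && python3 -m pendant '[[0,0,-2,0],[0,0,-4,0],[0,0,-6,0],[4,0,-6,0],[5,0,0,0]]' && python3 -m pendant '[[0,0,0,0],[0,0,0,0],[0,0,0,0]]'|head -2
python3 - <<'E'
from h import *
p,d,c=snap('side'); w,_,_=snap('wrist'); u=proj(c,[.6,.03,.046]).astype(int)
cv2.imwrite('pics/fin.png',np.hstack([cv2.resize(p[u[1]-60:u[1]+60,u[0]-50:u[0]+50],(400,480),interpolation=2),cv2.resize(w[240:480,220:420],(400,480),interpolation=2)])[:,:,::-1])
E
```

```text
t: 19.7
position: [0.5816, 0.0394, 0.0587]
eef_rot: [0.097, 0.995, 0.0, 0.0]
ft_force: [0.5, 0.8, 0.2]
gripper_width: 0.498
finger_force: 0.0
t: 20.32
position: [0.5003, 0.0559, 0.2342]
eef_rot: [0.097, 0.995, 0.001, 0.004]
ft_force: [-0.3, 0.2, -0.8]
gripper_width: 0.498
finger_force: 0.0
t: 20.7
position: [0.4991, 0.0557, 0.2304]
```

View pics/fin.png

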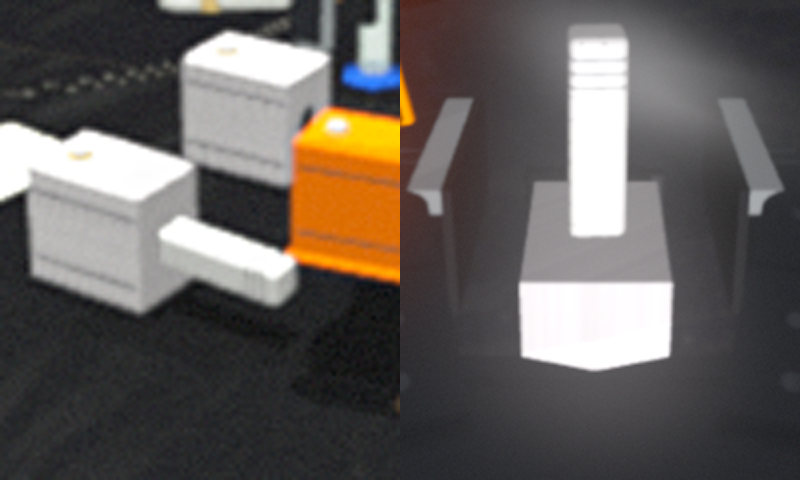

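Both views show the handle's shoulder flush on L's face, centred and in line with the bore. R's bore, at crop (307,115), is visibly the wide one. I'm handing in.

```bash
python3 -c "
from station import env
print(env.hand_in())"
```

```text
the job is handed in; nothing more can be done
None
```

The probe's rod is in the narrow-bore block with its shoulder flush against the face, and the gripper has let go and moved clear; the job is handed in at about 21 s, but no verdict came back, and I did not re-measure the bystanders at the end.

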